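# Eject a finished cartridge and load it into the carousel

## Robot

A 7-joint arm with a two-finger parallel gripper is mounted at the origin on the work surface. World frame = base frame: x ahead of the robot, y to its left, z up, the work surface at z = 0. Lengths are in m, angles in rad, forces in N, time in s.
With the tool pointing down it reaches from about 0.35 to 0.9 m from the base axis. Payload 8.1 kg.
Tool frame: the origin (TCP) lies at the very end of the fingers, on their centre line; the grasp point (between the pads) lies 19 mm behind it; z points along the fingers, y is the line along which they close (so a half turn about z gives the same grasp; the last joint's range is limited). The gripper opens to 92 mm and grips with 3 to 60 N. Pads are 19 mm wide; open, the fingers measure 130 mm over their backs; the gripper's body (75 mm by 190 mm) begins 47 mm behind the grasp point.
Start: joints at [1.224, 0.434, 0.025, 1.573, -0.012, 1.134, -0.075], TCP at [0.151, -0.607, 0.227] pointing down, gripper open.
Joint ranges: [-2.62, 2.62], [-0.44, 2.09], [-1.27, 1.32], [0.08, 2.57], [-1.32, 4.46], [0.12, 2], [-2.74, 2.74]. Speed limits (rad/s): [2.22, 2.22, 3.01, 3.01, 3.14, 3.14, 3.14].

## Interface

Orientations are given as a rotation vector (axis times angle).
In Python, from cell import readout, cams, job gives the robot as it stands.
- The arm moves only by the tool drive_tool, never from a script. Its argument "commands" is a list of rows, each a list of 3 entries, a list of its own where there are three numbers: the turn, a rotation vector about the tool's x, y, z in rad, then the shift along the tool's x, y, z in cm, then the gripper's target within -1 to 1 (fully open at 1, half-way at 0, shut at -1). A call has 1 to 20 rows; each row is the pose to reach, as a shift and turn from the pose commanded when the call began, along the tool's axes at that moment; what a row does not reach only later rows make up. A row lasts 1/12 s, in which the tool goes at most 41.7 mm and 7.16 degrees, less where a joint would pass 70% of its speed; a pose out of reach is approached as far as the arm can. A call with a gripper value outside its range is refused whole. The fingers move at their own pace and stop on an object; "newtons" is the grip in N (left out, the last holds). Time passes only in rows, so rows that repeat a pose let the fingers close. It gives the time, the measured TCP pose, the force, the opening and the grip force at its end, in the units of the state.
- readout.observe(): the state, without advancing time (a new reading comes with each control period).
- cams.get_image(name): name is "scene" or "side" or "wrist"; returns the picture (480x640x3 uint8, blue, green, red); there is no depth.
- cams.camera_info(name): a dict with "camera_matrix" (3x3 intrinsics, pixels), "R" (3x3) and "t" (3): a world point X has camera coordinates R X + t. Camera axes: x right, y down, z forward; pixel columns grow to the right and rows downward; lengths in m; the calibration is good to about 2 mm. A picture is of the moment at which its call begins: read the wrist's pose just before it. camera_info takes no time and is no camera call; for the wrist camera it gives the pose at the moment of the call.
- job.sign_off(): hands the job in; it is judged then, once.
The state is a dict: "clock": time; "joints": joint angles; "dq": joint speeds; "joint_efforts": joint torques, N m; "position": TCP position; "ee_rot": TCP orientation; "force": force on the tool from outside, world axes, zero at the start; "ft_torque": the same for the moment, N m; "width": opening from 0.0 (shut) to 1.0 (fully open); "gripper_force": force on a finger pad.
Only numpy, scipy, OpenCV 4.12 (cv2) and the standard library are available. Lean on these libraries where they do the work, as an engineer would, in place of code of your own. Each camera call takes 0.05 s, during which the arm holds its last target. There are 200 camera calls.

## Task

First turn the carousel by its black knob so that its empty green bay faces the loading opening (the orange mark). Then press the reader's orange ejector key all the way down, firmly but without forcing it, so that the cartridge comes up out of its sloping bay; draw the cartridge out, lower it upright into the empty green bay without dropping it, and let go, leaving the carousel facing the opening and the things around undisturbed.

Things in the scene. Friction and masses are not known exactly. Their poses are not given: they have to be found in the camera images.
- reader: Fixed black and grey reader, 180 mm wide (y). Origin on the table under the middle of its bay mouth; x to its back, z up. Its flat top face slopes 35 degrees, rising to the back: from 98 mm before the origin (86 mm high) to 82 mm behind it (212 mm high). Bay and key lie along the face's outward normal, in the reader's frame (-0.574, 0, 0.819); upslope is (0.819, 0, 0.574).
- bay_mouth (a point): Middle of the bay's mouth, on the reader's sloping face, 155 mm above the table; axes as the reader's. The mouth is 81 mm along the slope and 24 mm across (the reader's y); the face beside it is flat and free for 60 mm to both sides.
- key_top (a point): Centre of the top of the orange ejector key: a pad 30 mm along the slope, 44 mm across, 12 mm thick, on a stem, 85 mm downslope of the bay. Axes as the reader's; the pad is parallel to the sloping face, its top 42 mm above it when out. Press it along the inward normal of the face, (0.574, 0, -0.819) in the reader's frame.
- key (a joint): Travel of the ejector key in m: 0 out, 0.034 at its hard stop; spring return. It takes about 6 to 14 N to push down (varies with the cartridge's friction); over 60 N is forcing it. Its full travel pushes the cartridge 42 mm out of the bay; there the cartridge stays, gripped lightly by a spring clip, when the key comes back.
- cartridge_centre (a point): Centre of the loose pale cartridge with violet top: 76 mm wide (x), 22 mm thick (y), 110 mm long (z, + to the end that comes out), about 0.15 kg. In the reader its z is the face's outward normal. Seated, its top is 3 mm below the face; ejected, 39 mm above it: grip it there across its thickness, draw it along its z (up to 10 N); after 71 mm more it is clear.
- carousel_base: Fixed round carousel base, 300 mm diameter. Origin at its centre on the table; the loading opening and its orange mark are on its -x side. A clear flat cover (136 to 142 mm above the table, 270 mm wide) lies over all that has x > -0.012 m in this frame, so only a bay on the -x side can be loaded.
- carousel (a joint): Angle of the carousel in rad, anticlockwise positive from above; 0 when the empty green bay is exactly at the loading opening (within 0.1 is good). Turns stiffly (0.12 N m) and stays where it is left; limits -1.9 and 1.9.
- free_bay (a point): Centre of the inner floor of the empty green bay, 83 mm from the carousel's axis, 23 mm above the table. The bay is an open-topped sleeve, inside 96 mm (x, radial, + to the axis) by 34 mm (y), walls 3 mm, rim 59 mm above its floor. Axes turn with the carousel. The other three bays (black) hold fixed cartridges, tops 133 mm above the table.
- knob_grip (a point): On the carousel's axis, 170 mm above the table, where to grip the black bar knob over the clear cover: bar 64 mm long (y), 14 mm thick (x), from 150 to 186 mm above the table. Axes turn with the carousel.
- tape_roll: Yellow tape roll, 90 mm diameter, 28 mm high, a bystander; origin at its underside.
- spray_bottle: White bottle with blue cap, 48 mm diameter, 150 mm tall, a bystander; origin at its underside.
- reagent_jar: Small glass jar, 50 mm diameter, 60 mm tall, a bystander; origin at its underside.
- swab_tube: Clear tube with violet cap lying on the table, 130 mm long, 18 mm thick, a bystander.
- marker: Black marker pen lying on the table, 144 mm long, 14 mm thick, a bystander.
- lid_edge (a point): Middle of the free top edge of the clear lid (180 mm wide, 130 mm long, 5 mm thick), fixed open. It stands on the sloping face 100 mm upslope of the bay, parallel to the face's normal; this edge, 320 mm up, is almost straight above the bay and bars tools that come straight down onto the cartridge.

How it is judged:
By the outcome, as a careful person would: the job done as asked, in the order asked, and still so for the second after the job is handed in, with the robot touching nothing.
It also fails if it takes over 64 s, if anything falls off the work surface, if the arm or the gripper's body presses on something with over 40 N, if the wrist force passes 120 N, or if a joint passes its speed limit or range.

## Working session

There is one attempt and no reset: what is moved stays moved. The work goes in short steps, Python scripts to look and compute and a tool call to move; the robot and the scene stay as the last step left them, time stands still between calls to the robot, and variables do not carry over. Pictures are saved under pics/ and viewed, at most 12 in all, crops included, and the job is handed in when it is done.

Besides the shell and the picture viewer there is one more tool, called after "Call:" as name(argument=value, ...) on one line, values as JSON. drive_tool: Moves the arm, as the interface text tells. Its arguments: {"type":"object","properties":{"commands":{"type":"array"},"newtons":{"type":"number"}},"required":["commands"]}

```bash
ls; mkdir -p pics; python3 - <<'E'
from cell import readout,cams
import cv2
for n in("scene","side"):
    cv2.imwrite(f"pics/{n}0.png",cams.get_image(n))
    i=cams.camera_info(n);print(n,i)
print(readout.observe())
E
```

```text
pics
scene {'camera_matrix': array([[518.9133108 ,   0.        , 320.1489846 ],
       [  0.        , 518.9133108 , 244.21049434],
       [  0.        ,   0.        ,   1.        ]]), 'R': array([[-0.70183945,  0.71214869,  0.01629848],
       [ 0.57766894,  0.58239604, -0.57193834],
       [-0.4167973 , -0.39199376, -0.82013468]]), 't': array([ 0.44671324, -0.22010698,  1.29529894])}
side {'camera_matrix': array([[551.45724213,   0.        , 316.1059059 ],
       [  0.        , 551.45724213, 238.12723862],
       [  0.        ,   0.        ,   1.        ]]), 'R': array([[ 0.21395451, -0.97683636,  0.00376664],
       [-0.7892609 , -0.17513967, -0.58855189],
       [ 0.57557857,  0.12295047, -0.80845067]]), 't': array([-0.16060874,  0.59526752,  0.71536117])}
{'clock': 0.1, 'joints': array([ 1.22441663,  0.43513208,  0.02497682,  1.57398967, -0.011575  ,
        1.1340328 , -0.07507626]), 'dq': array([ 0.00132093, -0.00156012, -0.00032574, -0.00299635,  0.00051489,
       -0.00035971,  0.00090371]), 'joint_efforts': array([ 2.07734054e-03, -6.69127464e+01,  9.87338796e-01, -3.15149295e+01,
       -6.05388754e-02,  3.73910903e-02,  2.31322076e-06]), 'position': array([ 0.15068462, -0.60608764,  0.22604306]), 'ee_rot': array([-3.11692115e+00, -3.81753949e-01,  5.06345099e-04]), 'force': array([-0.48471091, -0.14542601, -0.6842353 ]), 'ft_torque': array([ 0.01712273, -0.03715791, -0.00668664]), 'gripper_force': 0.0, 'width': 1.0017714210089141}
```

View pics/scene0.png

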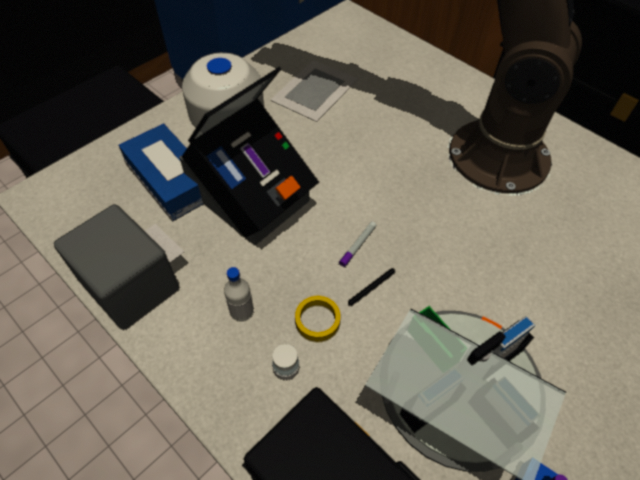

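View pics/side0.png

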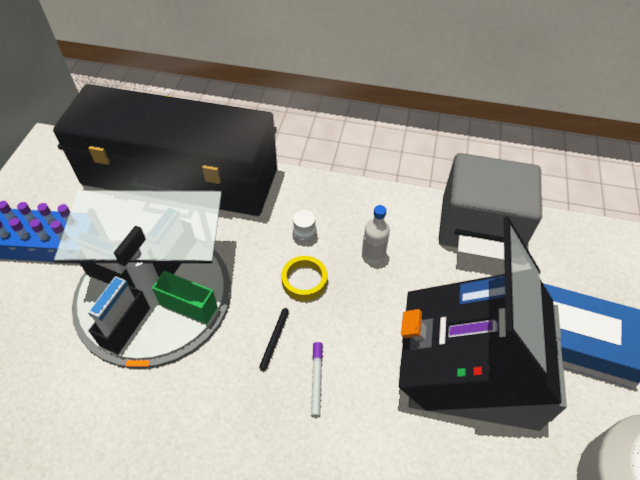

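Both views: in the side view the carousel (mark 137,363; green bay ~185,298; knob ~130,243) is at left and the reader (key 412,323; cartridge 470,328) at right. I'll enlarge for precise points.

```bash
python3 - <<'E'
import cv2,numpy as np
a=cv2.imread("pics/side0.png");b=cv2.imread("pics/scene0.png")
def crop(im,x0,y0,w,h,s,name):
    c=cv2.resize(im[y0:y0+h,x0:x0+w],None,fx=s,fy=s,interpolation=cv2.INTER_CUBIC)
    c=cv2.convertScaleAbs(c,alpha=1.3,beta=15)
    for x in range(x0-x0%20+20,x0+w,20):
        cv2.putText(c,str(x),(int((x-x0)*s),9),0,.35,(0,0,255));cv2.line(c,(int((x-x0)*s),12),(int((x-x0)*s),h*s),(128,128,128),1) 
    for y in range(y0-y0%20+20,y0+h,20):
        cv2.putText(c,str(y),(0,int((y-y0)*s)),0,.35,(0,0,255));cv2.line(c,(22,int((y-y0)*s)),(w*s,int((y-y0)*s)),(128,128,128),1)
    if name: cv2.imwrite(name,c)
    return c
crop(a,60,220,190,150,4,"pics/c1.png")
crop(a,392,212,190,150+0,4,None)
c=crop(a,390,270,130,120,4,None);d=crop(b,230,115,66,120,4,None)
c2=crop(b,175,60,150,190,3,None)
H=600;o=np.zeros((H,800,3),np.uint8)
r=crop(a,392,214,180,200,2,None)
c=crop(a,392,265,116,195,3,None)
o[:585,:348]=c; o[:570,350:800]=c2
cv2.imwrite("pics/c2.png",o)
E
```

```text
(no output)
```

View pics/c1.png

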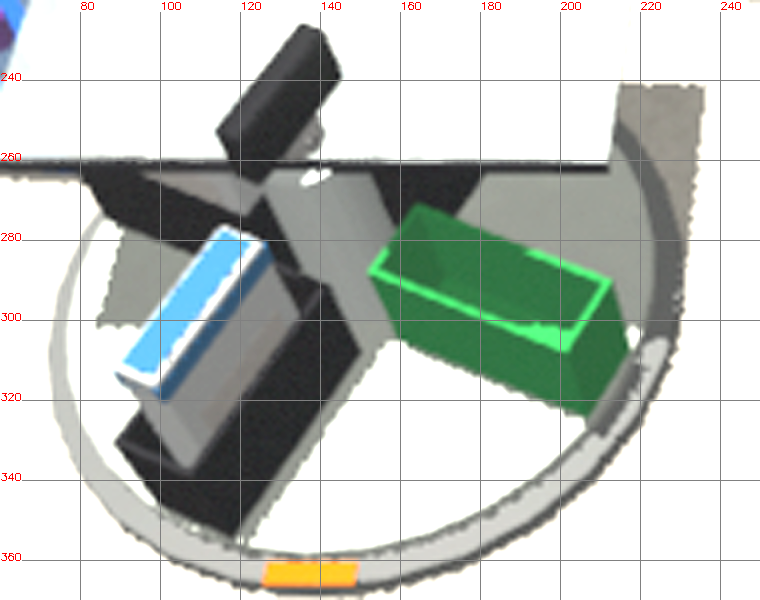

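View pics/c2.png

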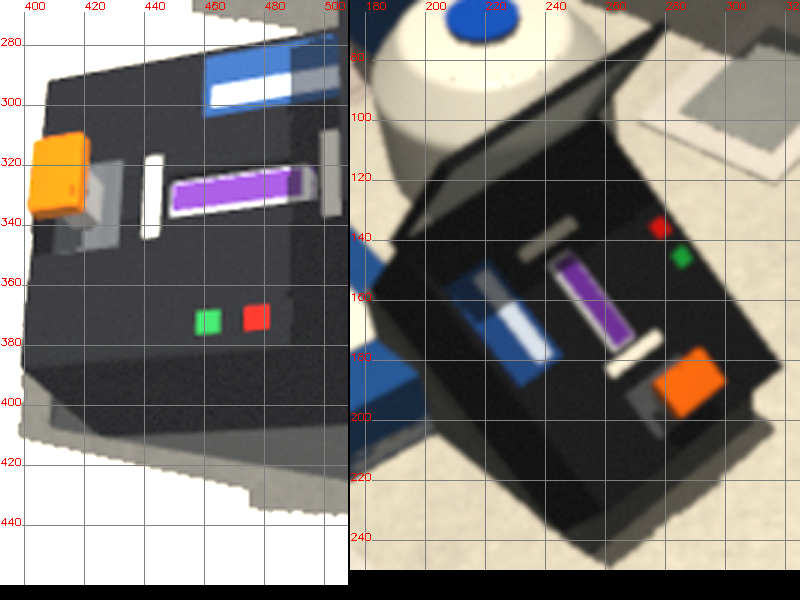

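Crops show clear corners: green rim (152,287.5),(164.5,271),(212.5,290),(202,307.5); cover corner (212.5,262); orange mark (137,363); reader face corners (408,291.5),(399,387); key and cartridge tops in both views. Fitting poses.

```bash
cat > h.py <<'E'
import numpy as np
from scipy.optimize import least_squares
from scipy.spatial.transform import Rotation as R
from cell import readout,cams
def proj(n,X):
    i=cams.camera_info(n);c=i["R"]@np.asarray(X,float)+i["t"];p=i["camera_matrix"]@c;return p[:2]/p[2]
def W(p,X): # planar pose x,y,yaw
    c,s=np.cos(p[2]),np.sin(p[2]);return np.array([p[0]+c*X[0]-s*X[1],p[1]+s*X[0]+c*X[1],X[2]])
U=np.array([.8192,0,.5736]);N=np.array([-.5736,0,.8192]);Y=np.array([0,1,0]);M=np.array([0,0,.155])
E
python3 - <<'E'
from h import *
pts=[("side",(-.098,.09,.086),(408,291.5)),("side",(-.098,-.09,.086),(399.3,386.7)),
("side",M-.003*N,(472.7,328.3)),("scene",M-.003*N,(255.7,159.7)),("scene",(-.098,-.09,.086),(319.3,182)),
("scene",(-.098,.09,.086),(260,249)),
("side",M-.085*U+.042*N,(410.8,323)),("scene",M-.085*U+.042*N,(289.5,186.5))]
f=lambda p:np.concatenate([proj(n,W(p,X))-q for n,X,q in pts])
r=least_squares(f,[.3,-.6,-1.57],loss="soft_l1");print("reader",r.x);print(f(r.x).reshape(-1,2).round(1))
cp=[("side",(-.012,-.135,.139),(212.5,262)),("scene",(-.012,-.135,.139),(413,310)),("scene",(-.012,.135,.139),(565,391)),("side",(-.012,.135,.139),(56,261)),("side",(-.148,0,.012),(137.3,363.4))]
rim=[((-.051,.02),(152,287.5)),((-.051,-.02),(164.5,270.8)),((.051,-.02),(212.5,290)),((.051,.02),(201.8,307.5))]
def g(p):
    e=[proj(n,W(p,X))-q for n,X,q in cp]
    a=[p[0],p[1],p[2]+p[3]]
    for (u,v),q in rim: e.append(proj("side",W(a,(-.083-u-.0,-v if 0 else v,.082)) ) -q)
    e.append(proj("side",W(a,(0,0,.186)))-(127.6,241))
    return np.concatenate(e)
best=None
for s in(0.8,1.2,1.6,-1):
  for y0 in(-.3,0,.3):
    r=least_squares(g,[.6,.3,y0,s],loss="soft_l1")
    if best is None or r.cost<best.cost: best=r
print("carousel",best.x,best.cost);print(g(best.x).reshape(-1,2).round(1))
E
```

```text
reader [ 0.52881952 -0.29630454 -1.52731371]
[[ -0.8  -0.4]
 [ -0.7   1.5]
 [  0.1  -0.2]
 [ -0.9  -0.8]
 [  0.4  -0.7]
 [ -0.3 -18.5]
 [ -0.5  -0.9]
 [ -1.1   0.1]]Traceback (most recent call last):
  File "<stdin>", line 19, in <module>
    return func(*args, **kwargs)
    result = trf(vector_fun.fun, vector_fun.jac, x0, f0, J0, lb, ub, ftol, xtol,
                 gtol, max_nfev, x_scale, loss_function, tr_solver,
                 tr_options.copy(), verbose, callback=callback_wrapped)
    return trf_no_bounds(
        fun, jac, x0, f0, J0, ftol, xtol, gtol, max_nfev, x_scale,
        loss_function, tr_solver, tr_options, verbose, callback=callback)
    J = jac(x)
    self._update_jac()
    ~~~~~~~~~~~~~~~~^^
    self.J = self.jac_wrapped(xp_copy(self.x), f0=self.f)
             ~~~~~~~~~~~~~~~~^^^^^^^^^^^^^^^^^^^^^^^^^^^^
    J, dct = approx_derivative(
             ~~~~~~~~~~~~~~~~~^
        self.fun,
        ^^^^^^^^^
    ...<2 lines>...
        **self.finite_diff_options,
        ^^^^^^^^^^^^^^^^^^^^^^^^^^^
    )
    ^
    J, _nfev = _dense_difference(fun_wrapped, x0, f0, h,
               ~~~~~~~~~~~~~~~~~^^^^^^^^^^^^^^^^^^^^^^^^
                             use_one_sided, method,
                             ^^^^^^^^^^^^^^^^^^^^^^
                             mf)
                             ^^^
    df = [f_eval - f0 for f_eval in f_evals]
                                    ^^^^^^^
    f = np.atleast_1d(self.fun(x, *self.args, **self.kwargs))
                      ~~~~~~~~^^^^^^^^^^^^^^^^^^^^^^^^^^^^^^
    return np.atleast_1d(self.fun(x))
                         ~~~~~~~~^^^
    return self.f(x, *self.args, **self.kwargs)
           ~~~~~~^^^^^^^^^^^^^^^^^^^^^^^^^^^^^^
  File "<stdin>", line 13, in g
  File "h.py", line 6, in proj
    i=cams.camera_info(n);c=i["R"]@np.asarray(X,float)+i["t"];p=i["camera_matrix"]@c;return p[:2]/p[2]
ValueError: time passes only in moves, steps and waits
```

```bash
sed -i 's/^def proj.*/from functools import lru_cache\ninfo=lru_cache(None)(lambda n:cams.camera_info(n))\ndef proj(n,X):/; s/i=cams.camera_info(n);c/i=info(n);c/' h.py
python3 - <<'E'
from h import *
pts=[("side",(-.098,.09,.086),(408,291.5)),("side",(-.098,-.09,.086),(399.3,386.7)),
("side",M-.003*N,(472.7,328.3)),("scene",M-.003*N,(255.7,159.7)),("scene",(-.098,-.09,.086),(319.3,182)),
("side",M-.085*U+.042*N,(410.8,323)),("scene",M-.085*U+.042*N,(289.5,186.5))]
f=lambda p:np.concatenate([proj(n,W(p,X))-q for n,X,q in pts])
r=least_squares(f,[.3,-.6,-1.57],loss="soft_l1");print("reader",r.x);print(f(r.x).reshape(-1,2).round(1))
cp=[("side",(-.012,-.135,.139),(212.5,262)),("scene",(-.012,-.135,.139),(413,310)),("scene",(-.012,.135,.139),(565,391)),("side",(-.012,.135,.139),(56,261)),("side",(-.148,0,.012),(137.3,363.4))]
rim=[((-.051,.02),(152,287.5)),((-.051,-.02),(164.5,270.8)),((.051,-.02),(212.5,290)),((.051,.02),(201.8,307.5))]
def g(p):
    e=[proj(n,W(p,X))-q for n,X,q in cp]
    a=[p[0],p[1],p[2]+p[3]]
    for (u,v),q in rim: e.append(proj("side",W(a,(-.083-u,v,.082)))-q)
    e.append(proj("side",W(a,(0,0,.186)))-(127.6,241))
    return np.concatenate(e)
best=None
for s in(0.8,1.2,1.6,-1):
  for y0 in(-.3,0,.3):
    r=least_squares(g,[.6,.3,y0,s],loss="soft_l1")
    if best is None or r.cost<best.cost: best=r
print("carousel",best.x,best.cost);print(g(best.x).reshape(-1,2).round(1))
s=readout.observe();print(R.from_rotvec(s["ee_rot"]).as_matrix().round(3))
E
```

```text
reader [ 0.52842271 -0.29659373 -1.53156714]
[[-0.4 -0.3]
 [-0.8  1.5]
 [ 0.2  0. ]
 [-0.8 -1. ]
 [ 0.4 -0.6]
 [-0.3 -0.9]
 [-1.2  0.1]]
carousel [0.55043677 0.27780972 0.21586507 1.16708811] 8.17434907521702
[[-0.4 -0.4]
 [-3.7 -0.5]
 [-0.5  2. ]
 [-1.3  0.3]
 [ 0.1  2.6]
 [-0.1  0.6]
 [-0.4 -0.1]
 [ 0.8 -0.2]
 [ 0.1  0.6]
 [-0.2 -1.2]]
[[ 0.97   0.241 -0.   ]
 [ 0.241 -0.97   0.001]
 [-0.    -0.001 -1.   ]]
```

```bash
cat >> h.py <<'E'
RD=[.5284,-.2966,-1.5316]; CA=[.5504,.2778,.2159]; A0=1.167
def down(th): # tool down, y axis at heading th
    y=np.array([np.cos(th),np.sin(th),0]);z=np.array([0,0,-1.]);return np.c_[np.cross(y,z),y,z]
def tilt(sgn=1):
    y=sgn*(W(RD,Y)-W(RD,[0,0,0]));z=-(W(RD,N)-W(RD,[0,0,0]));return np.c_[np.cross(y,z),y,z]
def rel(pos,Rm,at=None):
    s=readout.observe();R0=R.from_rotvec(s["ee_rot"]).as_matrix()
    print("turn",R.from_matrix(R0.T@Rm).as_rotvec().round(3),"shift cm",(R0.T@(np.asarray(pos)-s["position"])*100).round(2),"from",s["position"].round(4),"t",round(s["clock"],2))
E
python3 - <<'E'
from h import *
rel([.5504,.2778,.30],down(CA[2]+A0))
E
```

```text
turn [-1.00e-03 -2.00e-03 -2.71e+00] shift cm [ 60.12 -76.14  -7.3 ] from [ 0.1507 -0.6061  0.226 ] t 0.1
```

Call:
drive_tool(commands=[[[0,0,-0.1],[10,-5,-7.3],1],[[0,0,-0.2],[13,-9,-7.3],1],[[0,0,-0.3],[15,-12,-7.3],1],[[0,0,-0.4],[18,-15,-7.3],1],[[0,0,-0.5],[20,-19,-7.3],1],[[0,0,-0.6],[22,-22,-7.3],1],[[0,0,-0.72],[24,-26,-7.3],1],[[0,0,-0.84],[27,-30,-7.3],1],[[0,0,-0.96],[29,-34,-7.3],1],[[0,0,-1.08],[32,-38,-7.3],1],[[0,0,-1.2],[35,-41,-7.3],1],[[0,0,-1.32],[38,-45,-7.3],1],[[0,0,-1.44],[41,-49,-7.3],1],[[0,0,-1.56],[44,-53,-7.3],1],[[0,0,-1.68],[47,-57,-7.3],1],[[0,0,-1.8],[50,-61,-7.3],1],[[0,0,-1.92],[53,-65,-7.3],1],[[0,0,-2.04],[55,-69,-7.3],1],[[0,0,-2.16],[58,-73,-7.3],1],[[0,0,-2.28],[60.1,-76.1,-7.3],1]])

```text
clock: 1.77
position: [0.495, 0.1332, 0.2995]
ee_rot: [0.947, 2.995, -0.0]
force: [1.3, -0.2, -0.3]
width: 1.0
gripper_force: 0.0
```

```bash
python3 - <<'E'
from h import *
rel([.5504,.2778,.30],down(CA[2]+A0));print(readout.observe()["joints"].round(2))
E
```

```text
turn [-0.     0.    -0.425] shift cm [ 3.78 15.01 -0.05] from [0.495  0.1332 0.2995] t 1.77
[ 0.27  0.3  -0.81  1.68  0.23  1.26  0.37]
```

Call:
drive_tool(commands=[[[0,0,-0.425],[3.8,15,0],1],[[0,0,-0.425],[3.8,15,0],1],[[0,0,-0.425],[3.8,15,0],1],[[0,0,-0.425],[3.8,15,0],1],[[0,0,-0.425],[3.8,15,0],1],[[0,0,-0.425],[3.8,15,0],1]])

```text
clock: 2.27
position: [0.5501, 0.2777, 0.2985]
ee_rot: [-0.298, -3.125, -0.001]
force: [0.1, -0.2, -0.0]
width: 1.002
gripper_force: 0.0
```

```bash
python3 - <<'E'
from h import *
import cv2
rel([.5504,.2778,.30],down(CA[2]+A0));print(readout.observe()["joints"].round(2))
cv2.imwrite("pics/w1.png",cams.get_image("wrist"))
for X in [(0,.032,.186),(0,-.032,.186)]: print(proj("wrist",W([CA[0],CA[1],CA[2]+A0],X)))
for X in [(-.012,-.135,.142),(-.012,.135,.142),(-.148,0,.012)]: print(proj("wrist",W(CA,X)))
E
```

```text
turn [ 0.    -0.002 -0.002] shift cm [-0.03  0.02 -0.15] from [0.5501 0.2777 0.2985] t 2.27
[-0.    0.51 -0.87  1.43  0.39  1.38  0.5 ]
[320.27526168 188.26443485]
[320.54001456 266.69165633]
[183.29379906 259.92935451]
[459.82509607 142.15940486]
[268.91097056  74.26147668]
```

View pics/w1.png

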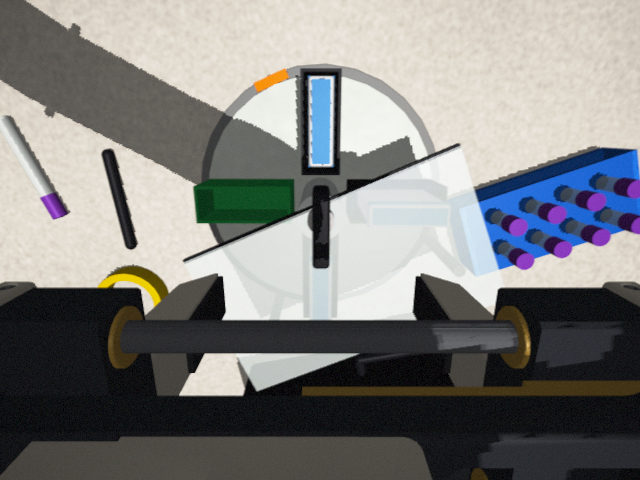

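Wrist view confirms: knob at (320, 185–268) matches prediction, cover edge corners (183,260)/(460,144) and mark (271,80) too. Descend, grip, turn.

Call:
drive_tool(commands=[[[0,0,0],[0,0,4],1],[[0,0,0],[0,0,8],1],[[0,0,0],[0,0,12],0.6],[[0,0,0],[0,0,14.5],0.2],[[0,0,0],[0,0,14.5],-1],[[0,0,0],[0,0,14.5],-1],[[0,0,0],[0,0,14.5],-1],[[0,0,0],[0,0,14.5],-1],[[0,0,0],[0,0,14.5],-1]], newtons=35)

```text
clock: 3.07
position: [0.5516, 0.2764, 0.1568]
ee_rot: [0.303, 3.124, 0.003]
force: [0.1, 0.4, 0.7]
width: 0.542
gripper_force: 0.0
```

Call:
drive_tool(commands=[[[0,0,0],[0,0,0.2],-1],[[0,0,0],[0,0,0.2],-1],[[0,0,0],[0,0,0.2],-1],[[0,0,0],[0,0,0.2],-1],[[0,0,0],[0,0,0.2],-1],[[0,0,0],[0,0,0.2],-1],[[0,0,0],[0,0,0.2],-1]])

```text
clock: 3.65
position: [0.5514, 0.2796, 0.1528]
ee_rot: [0.299, 3.126, 0.01]
force: [6.7, 13.4, -9.8]
width: 0.15
gripper_force: 35.0
```

Call:
drive_tool(commands=[[[0,0,0.05],[0,0.2,0],-1],[[0,0,0.15],[0,0.2,0],-1],[[0,0,0.26],[0,0.2,0],-1],[[0,0,0.37],[0,0.2,0],-1],[[0,0,0.48],[0,0.2,0],-1],[[0,0,0.59],[0,0.2,0],-1],[[0,0,0.7],[0,0.2,0],-1],[[0,0,0.81],[0,0.2,0],-1],[[0,0,0.92],[0,0.2,0],-1],[[0,0,1.03],[0,0.2,0],-1],[[0,0,1.12],[0,0.2,0],-1],[[0,0,1.17],[0,0.2,0],-1],[[0,0,1.17],[0,0.2,0],-1],[[0,0,1.17],[0,0.2,0],-1],[[0,0,1.17],[0,0.2,0],-1]])

```text
clock: 4.9
position: [0.5509, 0.279, 0.1528]
ee_rot: [-1.975, -2.442, -0.002]
force: [1.2, 6.9, -1.1]
width: 0.147
gripper_force: 35.0
```

```bash
python3 - <<'E'
from h import *
import cv2
rel([.5504,.2778,.153],down(CA[2]));s=readout.observe();print(s["joints"].round(2),s["force"],s["ft_torque"],s["width"])
im=cams.get_image("side");c=cv2.resize(im[210:380,55:245],None,fx=3.5,fy=3.5,interpolation=cv2.INTER_CUBIC);cv2.imwrite("pics/s2.png",c)
for u,v in((-.051,.02),(-.051,-.02),(.051,-.02),(.051,.02)):print(((proj("side",W(CA,(-.083-u,v,.082)))-(55,210))*3.5).round())
print(((proj("side",W(CA,(-.148,0,.012)))-(55,210))*3.5).round())
E
```

```text
turn [ 0.001 -0.002 -0.005] shift cm [-0.11 -0.08 -0.02] from [0.5509 0.279  0.1528] t 4.9
[-0.2   0.55 -0.53  1.65  0.31  1.03 -0.62] [ 1.2113598   6.86667254 -1.1321526 ] [ 0.95868579 -0.30582631 -0.04396963] 0.14731943335822964
[257. 275.]
[336. 275.]
[298. 459.]
[214. 459.]
[289. 546.]
```

View pics/s2.png

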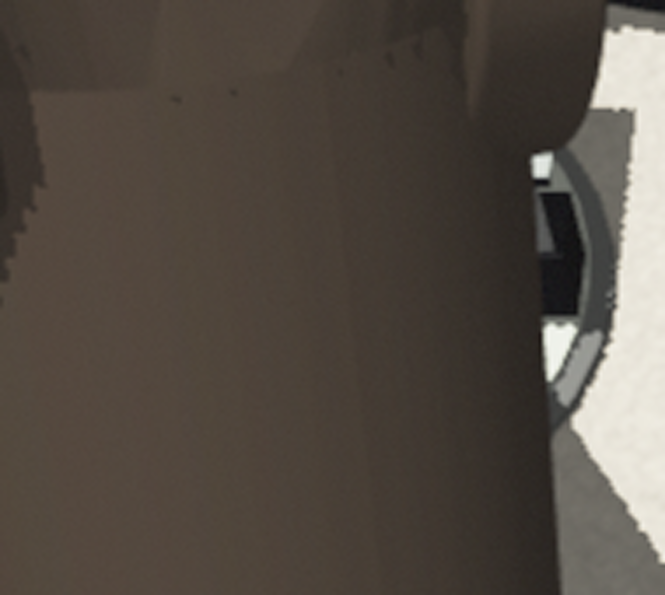

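The arm hides the carousel here. Release, rise and look with the wrist camera.

Call:
drive_tool(commands=[[[0,0,0],[0,0,0],-0.2],[[0,0,0],[0,0,0],-0.2],[[0,0,0],[0,0,0],-0.2],[[0,0,0],[0,0,0],-0.2],[[0,0,0],[0,0,0],-0.2],[[0,0,0],[0,0,-3],-1],[[0,0,0],[0,0,-7],-1],[[0,0,0],[0,0,-11],-1],[[0,0,0],[0,0,-15],-1],[[0,0,0],[0,0,-18],-1],[[0,0,0],[0,0,-18],-1],[[0,0,0],[0,0,-18],-1]])

```text
clock: 5.95
position: [0.5516, 0.2783, 0.3348]
ee_rot: [1.978, 2.439, 0.006]
force: [-0.2, -0.1, -0.3]
width: 0.01
gripper_force: 0.0
```

```bash
python3 - <<'E'
from h import *
import cv2
im=cams.get_image("wrist");cv2.imwrite("pics/w2.png",im)
for z in(.012,.02):print("mark",proj("wrist",W(CA,(-.148,0,z))).round(1))
for u,v in((-.051,.02),(-.051,-.02),(.051,-.02),(.051,.02)):print(proj("wrist",W(CA,(-.083-u,v,.082))).round(1))
print("axis",proj("wrist",W(CA,(0,0,.186))).round(1),proj("wrist",W(CA,(0,0,.02))).round(1))
P=M-.085*U+.042*N
for d in (.07,):rel(W(RD,P+d*N),tilt());rel(W(RD,P+d*N),tilt(-1))
print(W(RD,P),readout.observe()["joints"].round(2))
E
```

```text
mark [207.3 189. ]
mark [205.5 190. ]
[288.8 180.7]
[289.9 214.8]
[203.1 215.5]
[199.6 181.4]
axis [316.4 219.6] [317.2 189.1]
turn [ 0.052 -0.609  0.163] shift cm [-42.52 -11.83  13.49] from [0.5511 0.2776 0.3328] t 6.0
turn [ 0.896  0.077 -2.842] shift cm [-42.52 -11.83  13.49] from [0.5511 0.2776 0.3328] t 6.0
[ 0.52472734 -0.20294879  0.1406504 ] [-0.18  0.42 -0.56  1.39  0.22  1.4  -0.54]
```

View pics/w2.png

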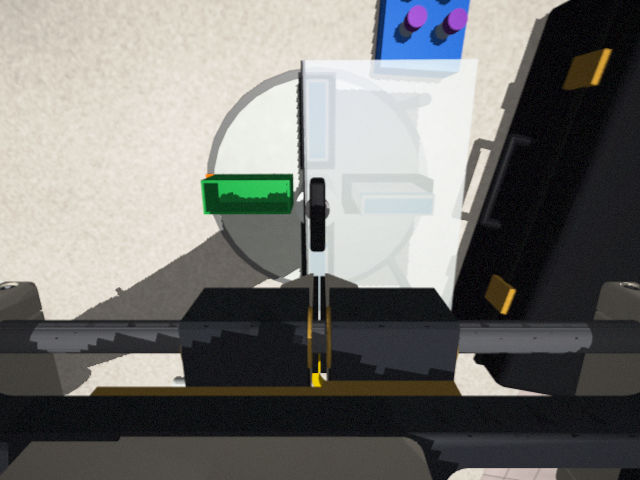

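Bay now at (202–293, 179–214), square to the cover edge and facing the mark: carousel is aligned. On to the key, travelling high first.

Call:
drive_tool(commands=[[[0,0,0],[-4,-1,0],-1],[[0,0,0],[-8,-2,0],-1],[[0,0,0],[-12,-3.3,0],-1],[[0,0,0],[-16,-4.5,0],-1],[[0,-0.1,0.02],[-20,-5.6,0],-1],[[0,-0.2,0.05],[-24,-6.7,0],-1],[[0.02,-0.3,0.08],[-28,-7.8,0],-1],[[0.03,-0.4,0.1],[-32,-8.9,0],-1],[[0.04,-0.5,0.13],[-36,-10,0],-1],[[0.05,-0.6,0.16],[-39,-11,0],-1],[[0.052,-0.609,0.163],[-42.5,-11.8,0],-1],[[0.052,-0.609,0.163],[-42.5,-11.8,0],-1],[[0.052,-0.609,0.163],[-42.5,-11.8,0],-1]])

```text
clock: 7.08
position: [0.5218, -0.1645, 0.331]
ee_rot: [1.834, 1.905, -0.583]
force: [-0.3, 1.0, 0.2]
width: 0.007
gripper_force: 0.0
```

```bash
python3 - <<'E'
from h import *
P=M-.085*U+.042*N
rel(W(RD,P+.05*N),tilt());print(readout.observe()["joints"].round(2))
r=least_squares(lambda q:np.r_[proj("side",[q[0],q[1],.15])-(380,209),proj("scene",[q[0],q[1],.15])-(233,272)],[.7,-.1]);print("bottle",r.x,r.cost)
E
```

```text
turn [-0.005  0.     0.   ] shift cm [ 7.77  0.21 12.79] from [ 0.5218 -0.1645  0.331 ] t 7.08
[ 0.1   0.26 -0.36  1.75  0.7   1.37 -0.45]
bottle [ 0.73606799 -0.12115383] 0.060986056515422
```

Call:
drive_tool(commands=[[[-0.005,0,0],[2.5,0.1,3.2],-1],[[-0.005,0,0],[5,0.2,6.4],-1],[[-0.005,0,0],[7,0.2,9.6],-1],[[-0.005,0,0],[7.8,0.2,12.8],-1],[[-0.005,0,0],[7.8,0.2,12.8],-1],[[-0.005,0,0],[7.8,0.2,12.8],-1]])

```text
clock: 7.58
position: [0.5245, -0.1718, 0.182]
ee_rot: [1.828, 1.908, -0.577]
force: [0.4, 0.7, 0.1]
width: 0.006
gripper_force: 0.0
```

```bash
python3 - <<'E'
from h import *
import cv2
P=M-.085*U+.042*N
rel(W(RD,P),tilt());print(readout.observe()["force"].round(2))
im=cams.get_image("wrist");cv2.imwrite("pics/w3.png",im)
for a,b in((.015,.022),(-.015,.022),(-.015,-.022),(.015,-.022)):print("key",proj("wrist",W(RD,P+a*U+b*Y)).round())
for a,b in((.0405,.012),(-.0405,.012),(-.0405,-.012),(.0405,-.012)):print("mouth",proj("wrist",W(RD,M+a*U+b*Y)).round())
E
```

```text
turn [ 0.001 -0.     0.003] shift cm [-0.18 -0.1   5.17] from [ 0.5245 -0.1718  0.182 ] t 7.58
[0.4  0.69 0.09]
key [347. 280.]
key [348. 235.]
key [277. 235.]
key [278. 280.]
mouth [328. 381.]
mouth [329. 293.]
mouth [298. 293.]
mouth [300. 381.]
```

View pics/w3.png

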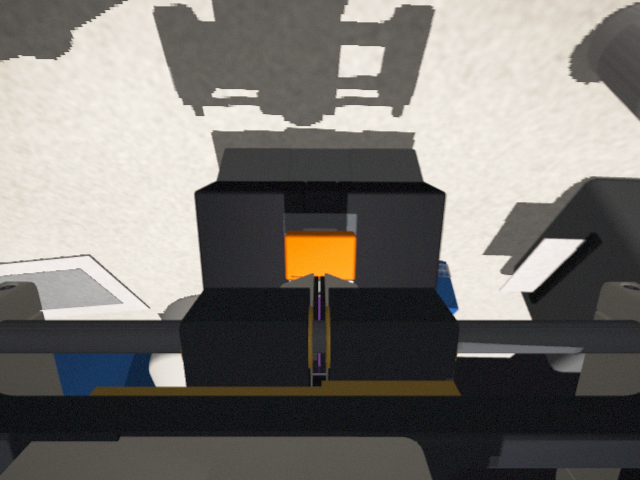

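Key seen at (285–356, 234–282), 8 px right of the prediction but centred under the closed fingers (319). Checking wrist calibration consistency.

```bash
python3 - <<'E'
from h import *
for k in range(3):
    s=readout.observe();i=cams.camera_info("wrist");Rm=R.from_rotvec(s["ee_rot"]).as_matrix()
    print((R.from_matrix(i["R"]@Rm).as_rotvec()).round(4),(i["R"]@s["position"]+i["t"]).round(4))
    p=s["position"];print([proj("wrist",p+Rm[:,2]*d).round(1) for d in(-.02,0,.05,.1)],s["position"].round(4))
    if k==0: cams.get_image("scene")
    info.cache_clear()
E
```

```text
[ 0.2259  0.2259 -1.5589] [-0.0014  0.0284  0.174 ]
[array([315.7, 313.4]), array([316. , 293.1]), array([316.6, 257.6]), array([317. , 234.8])] [ 0.5258 -0.1712  0.1836]
[ 0.2258  0.226  -1.5588] [-0.0013  0.0284  0.174 ]
[array([315.7, 313.5]), array([316.1, 293.1]), array([316.7, 257.7]), array([317.1, 234.8])] [ 0.5266 -0.1709  0.1846]
[ 0.2258  0.226  -1.5588] [-0.0013  0.0284  0.174 ]
[array([315.7, 313.5]), array([316.1, 293.1]), array([316.7, 257.7]), array([317.1, 234.8])] [ 0.5266 -0.1709  0.1846]
```

```bash
sed -i 's/^RD=\[.5284/RD=[.5302/' h.py; python3 - <<'E'
from h import *
P=M-.085*U+.042*N
rel(W(RD,P),tilt());print(readout.observe()["force"].round(2))
E
```

```text
turn [ 0.007 -0.001  0.   ] shift cm [-0.1  -0.17  5.43] from [ 0.5266 -0.1709  0.1846] t 7.68
[ 0.77 -0.12  0.13]
```

Call:
drive_tool(commands=[[[0,0,0],[-0.1,0,2.5],-1],[[0,0,0],[-0.1,0,4.5],-1],[[0,0,0],[-0.1,0,5.2],-1],[[0,0,0],[-0.1,0,6],-1],[[0,0,0],[-0.1,0,6.8],-1],[[0,0,0],[-0.1,0,7.4],-1],[[0,0,0],[-0.1,0,8],-1],[[0,0,0],[-0.1,0,8.4],-1],[[0,0,0],[-0.1,0,8.6],-1],[[0,0,0],[-0.1,0,8.6],-1],[[0,0,0],[-0.1,0,8.6],-1]])

```text
clock: 8.6
position: [0.5287, -0.2215, 0.1155]
ee_rot: [1.828, 1.903, -0.571]
force: [-3.2, 1.3, 5.0]
width: 0.006
gripper_force: 2.5
```

```bash
python3 - <<'E'
from h import *
P=M-.085*U+.042*N
rel(W(RD,P-.034*N),tilt());f=readout.observe()["force"];print(f.round(2), (R.from_matrix(tilt()).inv().apply(f)).round(1))
E
```

```text
turn [ 0.006  0.001 -0.001] shift cm [ 0.08 -0.14  0.28] from [ 0.5287 -0.2215  0.1155] t 8.6
[-3.19  1.33  4.95] [-1.6 -3.1 -4.9]
```

Call:
drive_tool(commands=[[[0,0,0],[0,0,0.15],-1],[[0,0,0],[0,0,0.3],-1],[[0,0,0],[0,0,0.4],-1],[[0,0,0],[0,0,0.5],-1],[[0,0,0],[0,0,0.5],-1]])

```text
clock: 9.02
position: [0.5292, -0.2222, 0.1142]
ee_rot: [1.826, 1.902, -0.57]
force: [-17.0, 19.8, 39.8]
width: 0.003
gripper_force: 22.4
```

```bash
python3 - <<'E'
from h import *
P=M-.085*U+.042*N
rel(W(RD,P-.034*N),tilt());f=readout.observe()["force"];print(f.round(2), (R.from_matrix(tilt()).inv().apply(f)).round(1))
E
```

```text
turn [ 0.009  0.002 -0.001] shift cm [ 0.07 -0.19  0.12] from [ 0.5292 -0.2222  0.1142] t 9.02
[-16.96  19.85  39.83] [ -6.1 -16.2 -44.4]
```

Hard stop reached at ~44 N. Retract and open.

Call:
drive_tool(commands=[[[0,0,0],[0,0,-1.5],-1],[[0,0,0],[0,0,-4],-1],[[0,0,0],[0,0,-8],1],[[0,0,0],[0,0,-11.5],1],[[0,0,0],[0,0,-11.5],1],[[0,0,0],[0,0,-11.5],1],[[0,0,0],[0,0,-11.5],1],[[0,0,0],[0,0,-11.5],1]])

```text
clock: 9.68
position: [0.5245, -0.1596, 0.2032]
ee_rot: [1.829, 1.904, -0.574]
force: [-0.4, -0.2, -0.5]
width: 0.391
gripper_force: 0.0
```

```bash
python3 - <<'E'
from h import *
import cv2
rel(W(RD,M+.09*N),tilt());print(readout.observe()["joints"].round(2),readout.observe()["width"])
im=cams.get_image("wrist");s=cams.get_image("scene")
o=np.zeros((480,800,3),np.uint8);o[:,:400]=im[:,120:520];o[:,400:]=cv2.resize(s[80:240,190:323],(400,480));cv2.imwrite("pics/w4.png",o)
print("mouth",proj("wrist",W(RD,M)),"top",proj("wrist",W(RD,M+.039*N)),"scene top",proj("scene",W(RD,M+.039*N)))
E
```

```text
turn [0.004 0.    0.   ] shift cm [-8.47  0.02  2.81] from [ 0.5245 -0.1596  0.2032] t 9.68
[ 0.06  0.39 -0.35  1.92  0.8   1.17 -0.68] 0.3912964588622605
mouth [317.4626111  322.60463746] top [317.40584842 349.09979309] scene top [261.11670562 152.93335861]
```

View pics/w4.png

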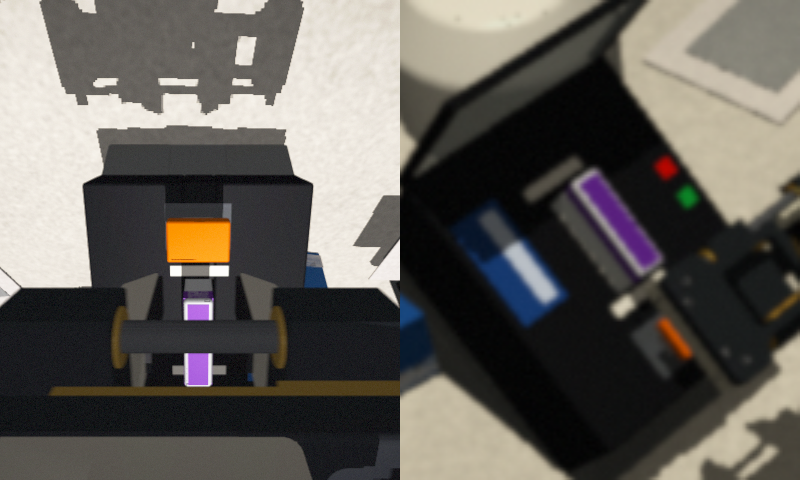

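Cartridge is ejected (violet top at scene ≈(262,154), predicted (261,153)); wrist sees it centred between the fingers. Approach and grip.

Call:
drive_tool(commands=[[[0,0,0],[-4,0,0],0.2],[[0,0,0],[-8,0,0],0.2],[[0,0,0],[-8.5,0,2.5],0.2],[[0,0,0],[-8.5,0,4],0.2],[[0,0,0],[-8.5,0,4],0.2],[[0,0,0],[-8.5,0,4],0.2]])

```text
clock: 10.28
position: [0.5278, -0.2519, 0.2182]
ee_rot: [1.83, 1.906, -0.576]
force: [0.9, 1.0, 0.4]
width: 0.598
gripper_force: 0.0
```

```bash
python3 - <<'E'
from h import *
rel(W(RD,M+.007*N),tilt());s=readout.observe();print(s["force"].round(1),s["width"])
E
```

```text
turn [ 0.002 -0.001  0.001] shift cm [-0.05  0.05  7.05] from [ 0.5278 -0.2519  0.2182] t 10.28
[0.9 1.  0.4] 0.5975098686335257
```

Call:
drive_tool(commands=[[[0,0,0],[0,0,3],0.2],[[0,0,0],[0,0,5.5],0.2],[[0,0,0],[0,0,7],0.2],[[0,0,0],[0,0,7],-0.2],[[0,0,0],[0,0,7],-1],[[0,0,0],[0,0,7],-1],[[0,0,0],[0,0,7],-1],[[0,0,0],[0,0,7],-1],[[0,0,0],[0,0,7],-1],[[0,0,0],[0,0,7],-1],[[0,0,0],[0,0,7],-1],[[0,0,0],[0,0,7],-1]], newtons=35)

```text
clock: 11.28
position: [0.5302, -0.2915, 0.1618]
ee_rot: [1.829, 1.905, -0.573]
force: [-4.1, 1.2, 1.3]
width: 0.242
gripper_force: 34.9
```

```bash
python3 - <<'E'
from h import *
rel(W(RD,M+.007*N),tilt());s=readout.observe();print(s["force"].round(1),s["width"])
E
```

```text
turn [ 0.004 -0.     0.001] shift cm [-0.03 -0.02  0.15] from [ 0.5302 -0.2915  0.1618] t 11.28
[-4.1  1.2  1.3] 0.2423829807224368
```

Call:
drive_tool(commands=[[[0,0,0],[0,0,-0.6],-1],[[0,0,0],[0,0,-1.5],-1],[[0,0,0],[0,0,-2.5],-1],[[0,0,0],[0,0,-3.5],-1],[[0,0,0],[0,0,-4.5],-1],[[0,0,0],[0,0,-5.5],-1],[[0,0,0],[0,0,-6.5],-1],[[0,0,0],[0,0,-7.5],-1],[[0,0,0],[0,0,-8.5],-1],[[0,0,0],[0,0,-10],-1],[[0,0,0],[0,0,-12],-1],[[0,0,0],[0,0,-13],-1],[[0,0,0],[0,0,-13],-1]])

```text
clock: 12.37
position: [0.5292, -0.2149, 0.2708]
ee_rot: [1.825, 1.905, -0.566]
force: [0.6, 0.3, -1.3]
width: 0.235
gripper_force: 34.9
```

```bash
python3 - <<'E'
from h import *
s=readout.observe();print(s["force"].round(1),s["width"],s["gripper_force"],s["joints"].round(2))
for th in (CA[2]+np.pi/2,CA[2]-np.pi/2):rel(W(CA,[-.083,0,.27]),down(th))
E
```

```text
[ 0.6  0.3 -1.3] 0.23497547354864742 34.943411350250244 [ 0.16  0.31 -0.33  1.84  0.77  1.2  -0.47]
turn [-0.523  0.453 -1.683] shift cm [ 39.13  -3.82 -27.29] from [ 0.5292 -0.2149  0.2708] t 12.37
turn [0.433 0.5   1.351] shift cm [ 39.13  -3.82 -27.29] from [ 0.5292 -0.2149  0.2708] t 12.37
```

Call:
drive_tool(commands=[[[0,0,0],[2.5,-0.2,-2.5],-1],[[-0.03,0.03,-0.1],[5,-0.5,-4.5],-1],[[-0.07,0.06,-0.22],[8,-0.8,-6.5],-1],[[-0.1,0.09,-0.33],[11,-1.1,-8.5],-1],[[-0.14,0.12,-0.44],[14,-1.4,-10.6],-1],[[-0.17,0.15,-0.55],[17,-1.7,-12.7],-1],[[-0.21,0.18,-0.66],[20,-2,-14.8],-1],[[-0.24,0.21,-0.77],[23,-2.3,-16.9],-1],[[-0.27,0.24,-0.88],[26,-2.6,-19],-1],[[-0.31,0.27,-0.99],[29,-2.9,-21],-1],[[-0.34,0.3,-1.1],[32,-3.2,-23],-1],[[-0.38,0.33,-1.21],[34,-3.4,-24.5],-1],[[-0.41,0.36,-1.32],[36,-3.6,-25.5],-1],[[-0.44,0.38,-1.43],[38,-3.7,-26.5],-1],[[-0.48,0.42,-1.54],[39.1,-3.8,-27.3],-1],[[-0.5,0.44,-1.62],[39.1,-3.8,-27.3],-1],[[-0.523,0.453,-1.683],[39.1,-3.8,-27.3],-1],[[-0.523,0.453,-1.683],[39.1,-3.8,-27.3],-1],[[-0.523,0.453,-1.683],[39.1,-3.8,-27.3],-1],[[-0.523,0.453,-1.683],[39.1,-3.8,-27.3],-1]])

```text
clock: 14.03
position: [0.4691, 0.2575, 0.2674]
ee_rot: [0.328, -3.12, 0.002]
force: [0.1, 0.4, -0.9]
width: 0.237
gripper_force: 34.9
```

```bash
python3 - <<'E'
from h import *
import cv2
s=readout.observe();print(s["force"].round(1),s["width"],s["gripper_force"],s["joints"].round(2))
rel(W(CA,[-.083,0,.20]),down(CA[2]+np.pi/2))
im=cams.get_image("wrist");sd=cams.get_image("side")
o=np.zeros((480,800,3),np.uint8);o[:,:400]=im[:,120:520];o[:,400:]=cv2.resize(sd[180:372,60:220],(400,480));cv2.imwrite("pics/w5.png",o)
for u,v in((-.048,.017),(-.048,-.017),(.048,-.017),(.048,.017)):print("rim",proj("wrist",W(CA,(-.083-u,v,.082))).round(1)-(120,0),((proj("side",W(CA,(-.083-u,v,.082)))-(60,180))*2.5).round()+(400,0))
E
```

```text
[ 0.1  0.4 -0.9] 0.2374477988427228 34.94318068027496 [ 0.06  0.4  -0.9   1.68  0.33  1.23  0.87]
turn [-0.001 -0.005 -0.006] shift cm [-0.11  0.25  6.74] from [0.4691 0.2575 0.2674] t 14.03
rim [217.6 256.5] [574. 275.]
rim [184.4 256.7] [622. 275.]
rim [182.8 161.1] [597. 399.]
rim [218.7 160.9] [546. 399.]
```

View pics/w5.png

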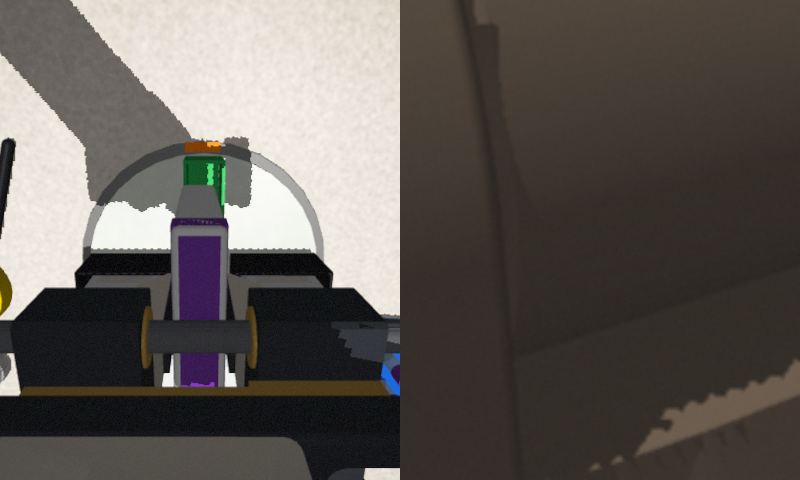

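Bay outer end at crop x 184–225 (centred 204), mark at 203, cartridge lined up. Shift 2.5 mm and lower.

Call:
drive_tool(commands=[[[0,0,0],[0,0.28,2.5],-1],[[0,0,0],[0,0.28,5.5],-1],[[0,0,0],[0,0.28,8],-1],[[0,0,0],[0,0.28,9.3],-1],[[0,0,0],[0,0.28,9.3],-1],[[0,0,0],[0,0.28,9.3],-1]])

```text
clock: 14.63
position: [0.4676, 0.2606, 0.1748]
ee_rot: [0.333, -3.118, 0.002]
force: [0.6, 0.9, -0.0]
width: 0.235
gripper_force: 34.9
```

```bash
python3 - <<'E'
from h import *
import cv2
s=readout.observe();print(s["force"].round(1),s["ft_torque"].round(2))
rel(W(CA,[-.083,0,.1025]),down(CA[2]+np.pi/2))
im=cams.get_image("wrist");cv2.imwrite("pics/w6.png",cv2.resize(im[100:300,220:420],(800,600)))
E
```

```text
[ 0.6  0.9 -0. ] [ 0.1  -0.18  0.01]
turn [-0.    -0.006 -0.003] shift cm [-0.19 -0.09  7.23] from [0.4676 0.2606 0.1748] t 14.63
```

View pics/w6.png

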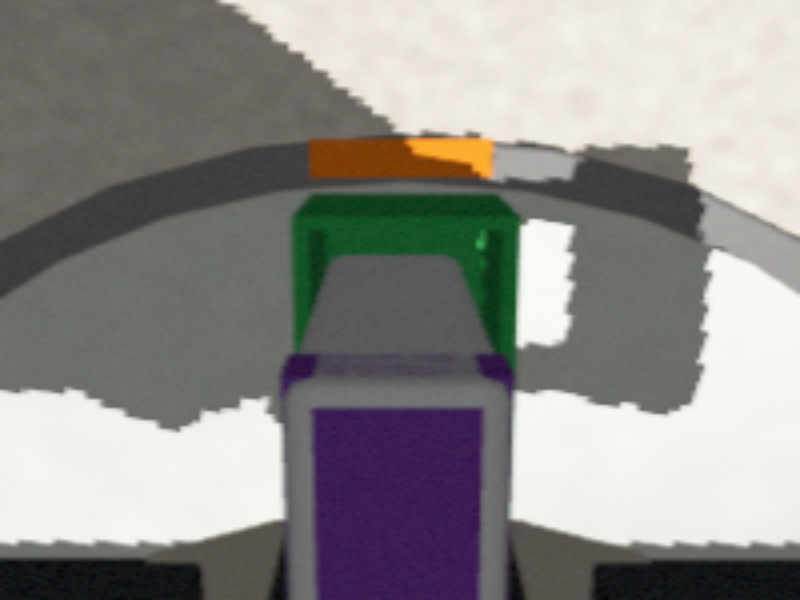

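Cartridge's lower end (327–460) is over the bay (inner ≈310–500), about 1.5 mm left of centre; correct and lower.

Call:
drive_tool(commands=[[[0,0,0],[-0.1,0.1,0.8],-1],[[0,0,0],[-0.1,0.1,2],-1],[[0,0,0],[-0.1,0.1,3.2],-1],[[0,0,0],[-0.1,0.1,4.4],-1],[[0,0,0],[-0.1,0.1,5.5],-1],[[0,0,0],[-0.1,0.1,6.3],-1],[[0,0,0],[-0.1,0.1,6.8],-1],[[0,0,0],[-0.1,0.1,6.8],-1],[[0,0,0],[-0.1,0.1,6.8],-1]])

```text
clock: 15.43
position: [0.4684, 0.2617, 0.1066]
ee_rot: [0.332, -3.119, 0.001]
force: [0.4, 0.2, -1.0]
width: 0.238
gripper_force: 34.9
```

```bash
python3 - <<'E'
from h import *
s=readout.observe();print(s["force"].round(1),s["ft_torque"].round(2))
rel(W(CA,[-.083,0,.1025]),down(CA[2]+np.pi/2))
E
```

```text
[ 0.4  0.2 -1. ] [ 0.15 -0.2  -0.05]
turn [ 0.    -0.005 -0.003] shift cm [-0.06 -0.18  0.41] from [0.4684 0.2617 0.1066] t 15.43
```

Free so far; lower gently until contact.

Call:
drive_tool(commands=[[[0,0,0],[0,0,0.15],-1],[[0,0,0],[0,0,0.3],-1],[[0,0,0],[0,0,0.4],-1],[[0,0,0],[0,0,0.45],-1],[[0,0,0],[0,0,0.45],-1]])

```text
clock: 15.85
position: [0.4687, 0.2617, 0.103]
ee_rot: [0.332, -3.12, 0.001]
force: [-1.5, -0.8, 5.5]
width: 0.236
gripper_force: 35.0
```

Floor contact at 5.5 N at the expected height. Release and withdraw.

Call:
drive_tool(commands=[[[0,0,0],[0,0,0],-0.1],[[0,0,0],[0,0,0],-0.1],[[0,0,0],[0,0,0],-0.1],[[0,0,0],[0,0,0],-0.1],[[0,0,0],[0,0,0],-0.1],[[0,0,0],[0,0,0],-0.1],[[0,0,0],[0,0,-1],-0.1],[[0,0,0],[0,0,-3],-0.1],[[0,0,0],[0,0,-6],-0.1],[[0,0,0],[0,0,-10],-0.1],[[0,0,0],[0,0,-14],-0.1],[[0,0,0],[0,0,-18],-0.1],[[0,0,0],[0,-4,-20],-0.1],[[0,0,0],[0,-8,-20],-0.1],[[0,0,0],[0,-12,-20],-0.1],[[0,0,0],[0,-16,-20],-0.1],[[0,0,0],[0,-20,-20],-0.1],[[0,0,0],[0,-24,-20],-0.1],[[0,0,0],[0,-28,-20],-0.1],[[0,0,0],[0,-28,-20],-0.1]])

```text
clock: 17.52
position: [0.5297, -0.0217, 0.302]
ee_rot: [0.314, -3.12, 0.007]
force: [-0.4, -1.7, -0.1]
width: 0.454
gripper_force: 0.0
```

```bash
python3 - <<'E'
from h import *
import cv2
sd=cams.get_image("side");sc=cams.get_image("scene")
o=np.zeros((600,800,3),np.uint8);o[:,:400]=cv2.resize(sd[190:380,60:250],(400,600))[:, :];o[:,400:]=cv2.resize(sc[200:480,240:640],(400,600))
o=np.zeros((400,800,3),np.uint8);o[:,:400]=cv2.resize(sd[190:380,55:245],(400,400));o[:300,400:]=cv2.resize(sc,(400,300));cv2.imwrite("pics/end.png",o)
E
```

```text
(no output)
```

View pics/end.png

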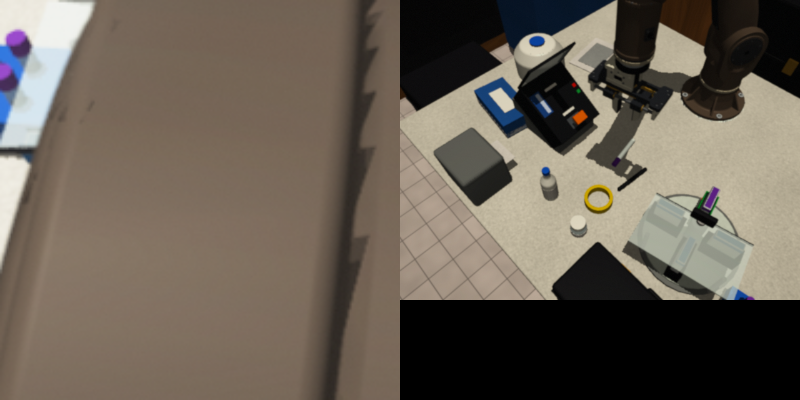

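The scene view shows the cartridge upright in the green bay at crop (711,198), the carousel facing the opening, the bystanders in place and the arm clear. Handing in.

```bash
python3 -c "
from cell import job
print(job.sign_off())"
```

```text
the job is handed in; nothing more can be done
None
```

The job is done and handed in at about 17.5 s: carousel turned to the opening, key pressed to its stop at about 44 N, and the cartridge standing upright in the green bay, released, with the bystanders looking undisturbed in the last picture.

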